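# Set out two framed samples on the lit display easel

### The arm

A 6-joint arm with a two-finger parallel gripper is mounted at the origin on the work surface. World frame = base frame: x ahead of the robot, y to its left, z up, the work surface at z = 0. Lengths are in m, angles in rad, forces in N, time in s.
With the tool pointing down it reaches from about 0.3 to 0.775 m from the base axis. Payload 14.6 kg.
Tool frame: the origin (TCP) lies midway between the tips of the shut fingers; the grasp point (between the pads) lies 19 mm behind it (ctrl.pinch_z is the distance from the TCP to the grasp point, in m); z points along the fingers, y is the line along which they close (so a half turn about z gives the same grasp; the last joint's range is limited). The gripper opens to 94 mm and grips with 3 to 60 N. Pads are 16 mm wide; open, the fingers measure 119 mm over their backs; the gripper's body (75 mm by 177 mm) begins 78 mm behind the grasp point.
Start: joints at [-1.397, 0.3, 1.521, -0, 1.321, -0.067], TCP at [0.131, -0.534, 0.205] pointing down, gripper open.
Joint ranges: [-3.03, 3.03], [-0.79, 2.21], [0.23, 2.52], [-1.04, 4.18], [0, 3.07], [-2.55, 2.55]. Speed limits (rad/s): [2.22, 2.22, 2.57, 3.14, 3.14, 3.14].

### API

Orientations are given as [roll, pitch, yaw] about the fixed x, y, z axes, in that order (R = Rz(yaw) Ry(pitch) Rx(roll)).
In Python, from station import ctrl gives the robot as it stands.
- The arm moves only by the tool jog_arm, never from a script. Its argument "motion" is a list of rows, each a list of 7 numbers: the shift along the tool's x, y, z in m, then the turn, a rotation vector about the tool's x, y, z in rad, then the opening, from -1 (shut) to 1 (fully open). In form: [[tx, ty, tz, rx, ry, rz, gripper], ...]. A call has 1 to 5 rows; each row shifts and turns the commanded pose from where the row before left it, along the tool's axes as they then stand; what a row does not reach is not made up. A row lasts 1/10 s, in which the tool goes at most 50 mm and 8.59 degrees, less where a joint would pass 70% of its speed; a pose out of reach is approached as far as the arm can. A call is refused whole if a number of a shift passes 0.05 or a number of a turn 0.15, either way. A call with a gripper value outside its range is refused whole. The fingers move at their own pace and stop on an object; "squeeze" is the grip in N (left out, the last holds). Time passes only in rows, so rows that do not move let the fingers close. It gives the time, the measured TCP pose, the force, the opening and the grip force at its end, in the units of the state.
- ctrl.get_obs(): the state, without advancing time (a new reading comes with each control period).
- ctrl.camera(name): name is "side" or "top" or "wrist"; returns the picture (480x640x3 uint8, red, green, blue); there is no depth.
- ctrl.camera_model(name): a dict with "intrinsics" (3x3 intrinsics, pixels), "k1" (the pictures are not rectified: a ray, as slopes to the right and down, at radius r is drawn at 1 + k1 r^2 times it, then the intrinsics apply), "rvec" (rotation vector, rad) and "tvec" (3), from world to camera coordinates, as OpenCV has them. Camera axes: x right, y down, z forward; pixel columns grow to the right and rows downward; lengths in m; the calibration is good to about 2 mm. A picture is of the moment at which its call begins: read the wrist's pose just before it. camera_model takes no time and is no camera call; for the wrist camera it gives the pose at the moment of the call.
- ctrl.hand_in(): hands the job in; it is judged then, once.
The state is a dict: "time_s": time; "qpos": joint angles; "joint_vel": joint speeds; "tau": joint torques, N m; "ee_pos": TCP position; "eef_rot": TCP orientation; "force": force on the tool from outside, world axes, zero at the start; "moment": the same for the moment, N m; "grip_width": finger opening in m; "grip_force": force on a finger pad.
Only numpy, scipy, OpenCV 4.12 (cv2) and the standard library are available. Lean on these libraries where they do the work, as an engineer would, in place of code of your own. Each camera call takes 0.05 s, during which the arm holds its last target. There are 200 camera calls.

### The job

Set up the two sample pictures for a client: take the oak-framed and the black-framed picture out of the rack and stand them upright side by side on the grey display easel, pictures showing, oak on the left and black on the right as you look at the pictures, each set down gently (not dropped), bottom edge on the ledge and back flat against the easel's back plate. Turn the easel light's dial up to step 4, clicked in. Leave the white-framed picture in the rack and the camera and the tin where they are.

Things in the scene. Friction and masses are not known exactly. Their poses are not given: they have to be found in the camera images.
- easel: grey sheet-metal display easel, 290 mm wide, 150 mm deep, 110 mm high, fixed to the table, its front with the ledge looking to the far side of the table. Origin: middle of its footprint on the table; x towards its front, z up. Seen from the front, its left half is at negative y
- easel_face: the sloped rest, leaning 20 degrees back. Origin: middle of the inner corner of back plate and ledge, 45 mm in front of the easel's origin, 30 mm up. x: out of the plate; y: along the ledge (left place, seen from the front, at -y, right at +y); z: up the slope. Plate 290 mm wide, 85 mm up the slope (a frame stands 70 mm above it); ledge square to it, 26 mm deep, then a lip 8 mm thick, 10 mm high
- rack: plywood picture rack fixed to the table, 200 mm deep (x), 126 mm wide (y); three slots across it, at x = -75, 0 and 75 mm, each 18 mm wide between walls 8 mm thick whose top is 52 mm above the table, floor 12 mm above the table. Origin: middle of its footprint on the table. Which frame is in which slot varies
- oak: brown oak frame with a sunset picture: 110 mm wide, 155 mm tall, 14 mm thick (260 g, may vary by a third), standing upright in one of the rack's slots, leaning up to 6 degrees in it, picture towards the far side of the table. Origin: middle of its bottom edge; x out of the picture, y along the bottom edge, z up the frame
- oak_center (a point): centre of the oak frame (half of its width, height and thickness; 77.5 mm from its bottom edge); axes as the frame
- oak_top (a point): middle of the oak frame's top edge, half-way through its thickness; axes as the frame
- oak_picture (a point): centre of the oak frame's picture side, 7 mm in front of its centre; axes as the frame
- black: black frame with a blue sea picture: 110 mm wide, 155 mm tall, 14 mm thick (260 g, may vary by a third), standing upright in one of the rack's slots, leaning up to 6 degrees in it, picture towards the far side of the table. Origin: middle of its bottom edge; x out of the picture, y along the bottom edge, z up the frame
- black_center (a point): centre of the black frame (half of its width, height and thickness; 77.5 mm from its bottom edge); axes as the frame
- black_top (a point): middle of the black frame's top edge, half-way through its thickness; axes as the frame
- black_picture (a point): centre of the black frame's picture side, 7 mm in front of its centre; axes as the frame
- white: white frame with a picture of woods: 110 mm wide, 155 mm tall, 14 mm thick (260 g, may vary by a third), standing upright in one of the rack's slots, leaning up to 6 degrees in it, picture towards the far side of the table; stays in the rack. Origin: middle of its bottom edge
- dial (a joint): turn of the light's dial in rad, growing clockwise seen from above: 0 is off, one step every 0.36 rad (step 4 at 1.44), up to step 7 at 2.52, with stops just beyond. The dial clicks into each step and holds there; about 0.08 N m takes it over to the next. It starts at off, step 1 or step 2
- dial_grip (a point): on the dial's axis, 62 mm above the table: where to grip. The black bar is 58 mm long (x), 14 mm wide (y), from 39 to 69 mm above the table, over a disc of 66 mm diameter whose top is at 39 mm. x: along the bar to its pointer end with the white line; z up; the axes turn with the dial
- dimmer: grey dimmer box of the easel's light, 112 x 112 x 32 mm, fixed to the table, with the dial in the middle of its top. On the box, around the dial, a red square marks off and seven white ticks mark steps 1 to 7, clockwise. Origin: middle of its underside; step 3.5 points to -x
- tin_center (a point): centre of a round brass tin, 87 mm diameter, 55 mm high; stays where it is
- camera_center (a point): centre of the body of a silver compact camera, 104 x 34 x 60 mm, lens 24 mm out of it; stays where it is
Things that resemble listed ones, but are neither listed nor needed, are in the scene too. Of the things shaped like the dimmer, the grey one is meant. What is shaped like the black but pink is not meant.

How it is judged:
By the outcome, as a careful person would: the job done as asked, in the order asked, and still so for the second after the job is handed in, with the robot touching nothing.
It also fails if it takes over 67 s, if anything falls off the work surface, if the arm or the gripper's body presses on something with over 40 N, if the wrist force passes 120 N, or if a joint passes its speed limit or range.

## Working session

There is one attempt and no reset: what is moved stays moved. The work goes in short steps, Python scripts to look and compute and a tool call to move; the robot and the scene stay as the last step left them, time stands still between calls to the robot, and variables do not carry over. Pictures are saved under pics/ and viewed, at most 10 in all, crops included, and the job is handed in when it is done.

Besides the shell and the picture viewer there is one more tool, called as name(argument=value, ...), one argument or row to a line, values as JSON. jog_arm: Moves the arm, as the interface text tells. Its arguments: {"type":"object","properties":{"motion":{"type":"array"},"squeeze":{"type":"number"}},"required":["motion"]}

```bash
ls; mkdir -p pics
python3 - <<'E'
from station import ctrl
import cv2, numpy as np
o=ctrl.get_obs(); print({k:np.round(v,3).tolist() for k,v in o.items()}, ctrl.pinch_z)
for n in ("top","side"):
    im=ctrl.camera(n); cv2.imwrite(f"pics/{n}0.png",im[:,:,::-1])
    m=ctrl.camera_model(n); print(n,{k:np.round(v,4).tolist() for k,v in m.items()})
    R=cv2.Rodrigues(np.array(m['rvec'],float))[0]; print(-R.T@np.array(m['tvec']).ravel())
E
```

```text
pics
{'time_s': 0.0, 'qpos': [-1.397, 0.3, 1.522, -0.0, 1.321, -0.067], 'joint_vel': [0.0, 0.0, -0.001, 0.001, -0.0, -0.002], 'tau': [0.0, -53.181, -35.273, 0.071, 0.024, -0.0], 'ee_pos': [0.131, -0.534, 0.205], 'eef_rot': [-3.14, -0.0, 0.241], 'force': [1.1, -0.184, 0.346], 'moment': [-0.035, -0.044, 0.013], 'grip_force': 0.0, 'grip_width': 0.094} 0.0188
top {'intrinsics': [[573.2411, 0.0, 316.4424], [0.0, 573.2411, 249.6207], [0.0, 0.0, 1.0]], 'k1': -0.1895, 'rvec': [2.1022, -2.1598, 0.2132], 'tvec': [-0.1193, 0.5975, 1.5321]}
[ 0.30266443 -0.10822684  1.61712149]
side {'intrinsics': [[483.6425, 0.0, 319.4229], [0.0, 483.6425, 244.4722], [0.0, 0.0, 1.0]], 'k1': 0.0295, 'rvec': [0.389, -2.6487, 1.3785], 'tvec': [0.5021, 0.2798, 1.0476]}
[0.28456033 0.81238304 0.82884525]
```

View pics/top0.png

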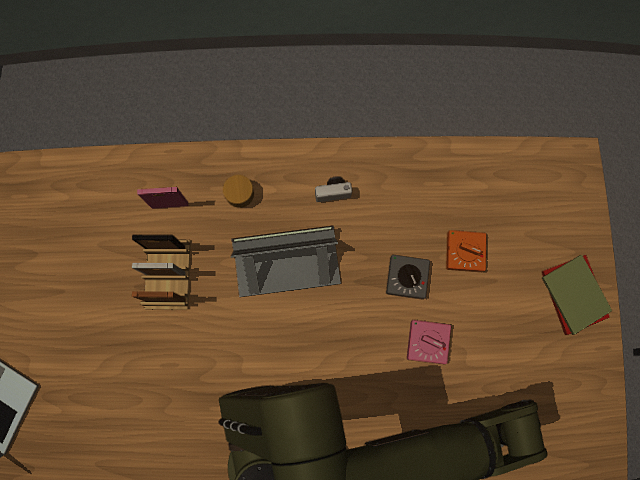

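View pics/side0.png

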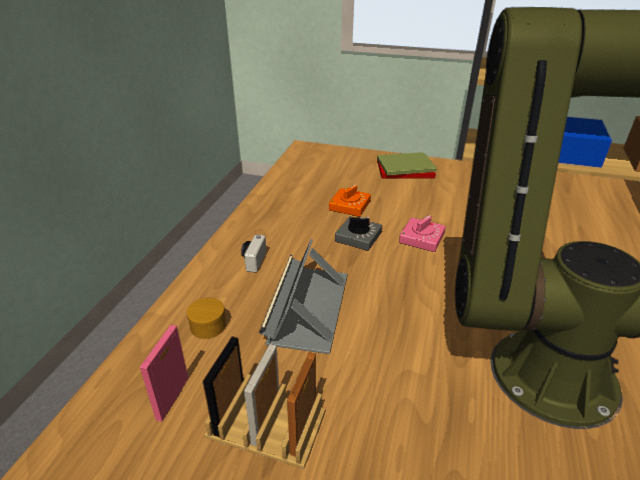

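The top view shows three dimmer shapes: grey at (408,277), orange at (467,251) and pink at (430,342). The grey one fits the description. In the rack are black (160,242) in the far slot, white (155,268) in the middle and oak (155,296) in the near slot. The pink frame at (163,197) stands outside the rack and is not meant. The easel is at about (287,262), with its ledge facing the far side.

```bash
cat > h.py <<'E'
import numpy as np, cv2
from scipy.spatial.transform import Rotation as Ro
from scipy.optimize import least_squares
from station import ctrl
def cam(n):
    m=ctrl.camera_model(n)
    return dict(K=np.array(m['intrinsics'],float),k1=float(m['k1']),R=cv2.Rodrigues(np.array(m['rvec'],float).ravel())[0],t=np.array(m['tvec'],float).ravel())
def proj(c,P):
    p=np.atleast_2d(P)@c['R'].T+c['t']; s=p[:,:2]/p[:,2:]
    s=s*(1+c['k1']*(s**2).sum(1,keepdims=True)); return s@c['K'][:2,:2].T+c['K'][:2,2]
def ray(c,uv):
    d=cv2.undistortPoints(np.array(uv,float).reshape(-1,1,2),c['K'],np.array([c['k1'],0,0,0]))[:,0]
    return -c['R'].T@c['t'], np.c_[d,np.ones(len(d))]@c['R']
def atz(c,uv,z):
    o,d=ray(c,uv); return o+d*((z-o[2])/d[:,2])[:,None]
def tool():
    o=ctrl.get_obs(); return np.array(o['ee_pos']),Ro.from_euler('xyz',o['eef_rot'])
def delta(p,R,frm=None):
    p0,R0=frm or tool(); d=R0.inv().apply(np.array(p)-p0); w=(R0.inv()*R).as_rotvec()
    print('d(tool)',d.round(4),'rot',w.round(4),'|d|',np.linalg.norm(d).round(3))
def snap(n,f,crop=None,s=1):
    c=cam(n); im=ctrl.camera(n)[:,:,::-1]
    if crop: x0,y0,x1,y1=crop; im=im[y0:y1,x0:x1]
    im=cv2.resize(im,None,fx=s,fy=s,interpolation=cv2.INTER_CUBIC); cv2.imwrite('pics/'+f,im); return c
E
python3 - <<'E'
from h import *
t=cam('top')
for n,uv,z in [('easel floor rear corners',[[238,297],[341,285]],0),('lip',[[234,239],[334,228]],.03),('dimmer',[[408,277]],.032),('oak top',[[133,296],[163,293]],.167),('black top',[[133,238],[163,236]],.167),('rack rear',[[146,307],[188,307]],.01),('tin cam',[[238,190],[334,190]],.05)]:
    print(n,atz(t,uv,z).round(3).tolist())
w=cam('wrist'); p,R=tool(); print('wrist cam in tool',R.inv().apply(-w['R'].T@w['t']-p),'axis',R.inv().apply(w['R'][2]), w['K'][0,0],w['k1'])
im=cv2.imread('pics/top0.png')[170:320,120:440]; a=cv2.resize(im,None,fx=2.5,fy=2.5,interpolation=cv2.INTER_CUBIC)
cv2.imwrite('pics/top_crop.png',a)
E
```

```text
easel floor rear corners [[0.474, 0.09, 0.0], [0.5, -0.203, 0.0]]
lip [[0.636, 0.097, 0.03], [0.66, -0.188, 0.03]]
dimmer [[0.514, -0.391, 0.032]]
oak top [[0.464, 0.343, 0.167], [0.47, 0.264, 0.167]]
black top [[0.617, 0.347, 0.167], [0.62, 0.266, 0.167]]
rack rear [[0.449, 0.353, 0.01], [0.447, 0.231, 0.01]]
tin cam [[0.774, 0.083, 0.05], [0.766, -0.19, 0.05]]
wrist cam in tool [ 0.076038    0.00021862 -0.18004488] axis [-2.58666305e-01 -9.55403516e-04  9.65966267e-01] 344.07421578251626 -0.036839757721433414
```

View pics/top_crop.png

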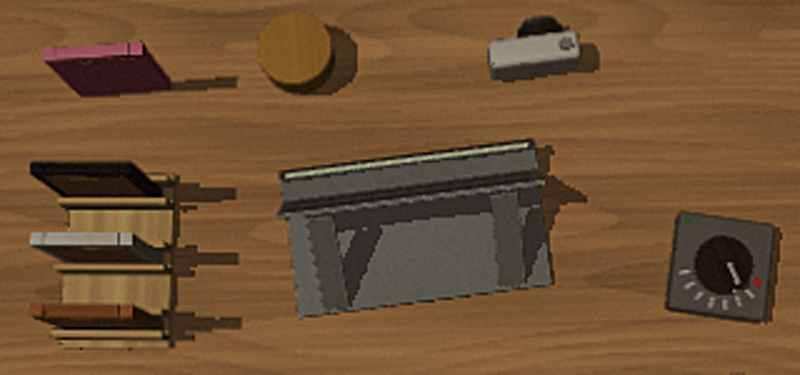

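```bash
cat >> h.py <<'E'
from scipy.linalg import expm,logm
def T(p,R):
    M=np.eye(4); M[:3,:3]=R.as_matrix(); M[:3,3]=p; return M
def plan(N,p1,R1,frm=None):
    "identical rows (screw motion) from frm or the present pose to p1,R1; prints row"
    p0,R0=frm or tool(); E=expm(logm(np.linalg.inv(T(p0,R0))@T(p1,R1)).real/N)
    r=np.r_[E[:3,3],Ro.from_matrix(E[:3,:3]).as_rotvec()]
    print(N,'x',r.round(4).tolist(),'step',np.linalg.norm(r[:3]).round(4),np.linalg.norm(r[3:]).round(4)); return (np.array(p1),R1)
def down(yaw,tilt=0): # tilt: leans tool back about world y-ish axis so the hand is nearer -x of the frame
    return Ro.from_euler('z',yaw-np.pi/2)*Ro.from_euler('y',-tilt)*Ro.from_euler('xyz',[np.pi,0,np.pi/2])
E
python3 - <<'E'
from h import *
a=plan(9,[.40,-.25,.35],down(np.pi/2)); plan(8,[.42,.15,.35],down(np.pi/2),a)
E
```

```text
9 x [0.0468, 0.0009, -0.0161, -0.0001, -0.0001, -0.1478] step 0.0495 0.1478
8 x [0.05, 0.0025, 0.0, 0.0, 0.0, -0.0] step 0.0501 0.0
```

jog_arm(
  motion=[
    [0.047,0.001,-0.016,0,0,-0.147,0.2],
    [0.047,0.001,-0.016,0,0,-0.147,0.2],
    [0.047,0.001,-0.016,0,0,-0.147,0.2],
    [0.047,0.001,-0.016,0,0,-0.147,0.2],
    [0.047,0.001,-0.016,0,0,-0.147,0.2],
  ],
)

```text
time_s: 0.6
ee_pos: [0.3329, -0.4198, 0.2855]
eef_rot: [-3.141, -0.0, 0.982]
force: [0.3, -0.4, -0.8]
grip_width: 0.0584
grip_force: 0.0
```

jog_arm(
  motion=[
    [0.047,0.001,-0.016,0,0,-0.147,0.2],
    [0.047,0.001,-0.016,0,0,-0.147,0.2],
    [0.047,0.001,-0.016,0,0,-0.147,0.2],
    [0.047,0.001,-0.016,0,0,-0.147,0.2],
    [0,0,0,0,0,0,0.2],
  ],
)

```text
time_s: 1.1
ee_pos: [0.4042, -0.2463, 0.3519]
eef_rot: [3.138, 0.002, 1.573]
force: [0.6, -0.9, 0.5]
grip_width: 0.0565
grip_force: 0.0
```

Run:
```python
from h import *
import pickle
p,R=tool(); print(p,R.as_euler('xyz'))
pickle.dump(snap('wrist','w1.png'),open('w1.pkl','wb'))
```

```text
[ 0.40418474 -0.24629845  0.35190793] [3.13819778e+00 1.70573057e-03 1.57331131e+00]
```

View pics/w1.png

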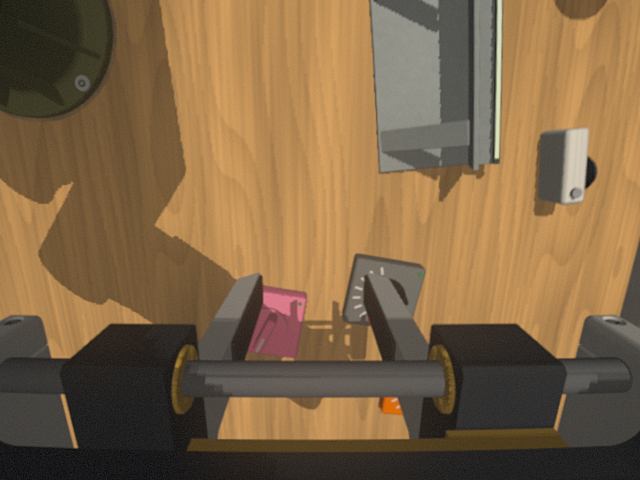

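The w1 picture shows the easel's right end: base corner (380,172), lip end (497,162). The grey dimmer is at (385,290), partly hidden by a finger, and the camera is at (565,165). Next I move on to see the rest of the easel and the rack.

jog_arm(
  motion=[
    [0.05,0.0,0,0,0,0,0.2],
    [0.05,0.0,0,0,0,0,0.2],
    [0.05,0.0,0,0,0,0,0.2],
    [0.05,0.0,0,0,0,0,0.2],
    [0.04,0,0,0,0,0,0.2],
  ],
)

```text
time_s: 1.65
ee_pos: [0.4043, -0.0087, 0.3489]
eef_rot: [-3.141, -0.0, 1.562]
force: [0.8, -0.2, -0.1]
grip_width: 0.0564
grip_force: 0.0
```

jog_arm(
  motion=[
    [0,0,0,0,0,0,0.2],
  ],
)

```text
time_s: 1.75
ee_pos: [0.4046, -0.0074, 0.349]
eef_rot: [-3.141, -0.0, 1.566]
force: [0.0, -0.8, -0.0]
grip_width: 0.0564
grip_force: 0.0
```

Run:
```python
from h import *
import pickle
p,R=tool(); print(p,R.as_euler('xyz'))
pickle.dump(snap('wrist','w2.png'),open('w2.pkl','wb'))
```

```text
[ 0.4046029  -0.00740379  0.34898048] [-3.14090164e+00 -4.71904633e-04  1.56594360e+00]
```

View pics/w2.png

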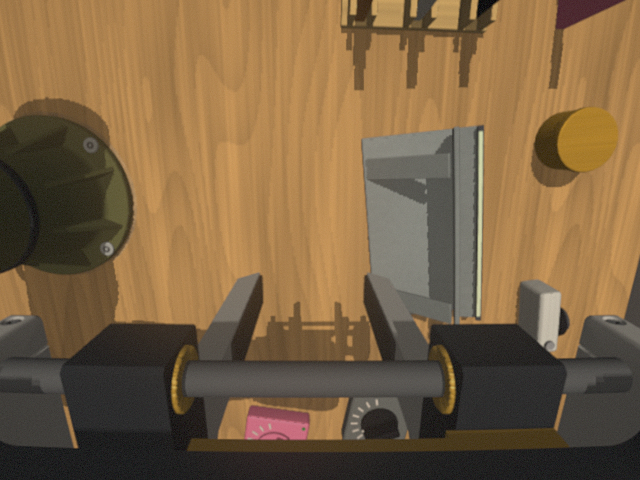

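w2 shows the easel's left end: base corner (362,140), plate top at (455,130), lip end (480,127). The rack's near side edge runs from (342,27) to (485,30). Next is a closer view of the rack.

jog_arm(
  motion=[
    [0.045,0.025,0,0,0,0,0.2],
    [0.045,0.025,0,0,0,0,0.2],
    [0.045,0.025,0,0,0,0,0.2],
    [0.045,0.025,0,0,0,0,0.2],
    [0,0,0,0,0,0,0.2],
  ],
)

```text
time_s: 2.3
ee_pos: [0.5051, 0.166, 0.3465]
eef_rot: [-3.137, 0.001, 1.564]
force: [-0.4, -1.0, -0.4]
grip_width: 0.0562
grip_force: 0.0
```

Run:
```python
from h import *
import pickle
p,R=tool(); print(p,R.as_euler('xyz'))
pickle.dump(snap('wrist','w3.png',(200,0,560,270),2.2),open('w3.pkl','wb'))
```

```text
[0.50514079 0.16599168 0.34647368] [-3.13713188e+00  8.40204322e-04  1.56426722e+00]
```

View pics/w3.png

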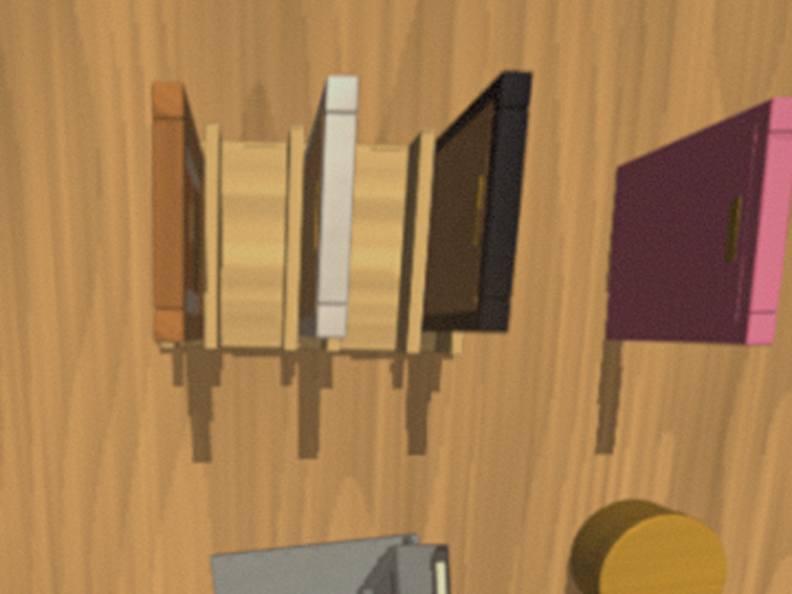

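w3 (full frame px = crop/2.2 + (200,0)): the oak top edge runs (269,38)-(283,38)-(283,155)-(270,154), white is in the middle, and the black top edge runs (429,33)-(441,33)-(431,150)-(418,150). Pink stands outside the rack on the right. This confirms that oak is in the near slot and black in the far slot.

Run:
```python
from h import *
import pickle
w1,w2,w3=[pickle.load(open(f'w{i}.pkl','rb')) for i in (1,2,3)]; t=cam('top'); s=cam('side')
f=lambda a:np.array(a,float)/2.2+[200,0]
q={'oak':f([[152,83],[183,83],[183,341],[154,340]]),'black':f([[504,73],[531,74],[508,330],[479,328]]),'white':f([[329,76],[357,76],[345,337],[317,337]])}
for n,a in q.items():
  for z in (.165,): P=atz(w3,a,z); print(n,P[:,:2].round(4).tolist(),P.mean(0).round(4))
print('rack wall tops', atz(w3,f([[206,125],[219,125],[219,348],[205,348],[291,127],[302,127],[297,348],[284,348],[422,132],[435,132],[420,352],[407,352]]),.052)[:,:2].round(4).tolist())
# check heights: project top corners into top and side pictures
for n,a in q.items():
  P=atz(w3,a,.165); print(n,'top px',proj(t,P).round(0).tolist(),'side px',proj(s,P).round(0).tolist())
# easel fit: model points in easel frame
th=np.radians(20)
def fp(x,y,z): return [.045+x*np.cos(th)-z*np.sin(th), y, .03+x*np.sin(th)+z*np.cos(th)]
ob=[(w1,[380,172],[-.075,-.145,0]),(w2,[362,140],[-.075,.145,0]),(t,[238.5,297],[-.075,.145,0]),(t,[341.5,284],[-.075,-.145,0]),
 (w2,[455,129],fp(0,.145,.085)),(w2,[483,126],fp(.034,.145,.010)),(w1,[498,162],fp(.034,-.145,.010))]
def res(v,pr=False):
    x,y,a=v; R=Ro.from_euler('z',a)
    return np.concatenate([(proj(c,R.apply(m)+[x,y,0])[0]-u)*(1.0 if c is t else .5) for c,u,m in ob])
r=least_squares(res,[.56,-.05,.09],loss='soft_l1'); print('easel',r.x.round(4),np.degrees(r.x[2]).round(2)); print(res(r.x).reshape(-1,2).round(1).tolist())
```

```text
oak [[0.4647, 0.3452], [0.4781, 0.345], [0.4753, 0.2361], [0.4618, 0.2367]] [0.47   0.2908 0.165 ]
black [[0.6167, 0.3487], [0.6285, 0.3484], [0.6261, 0.2405], [0.6125, 0.2414]] [0.621  0.2947 0.165 ]
white [[0.5411, 0.3473], [0.5532, 0.3473], [0.5505, 0.2375], [0.5375, 0.2375]] [0.5456 0.2924 0.165 ]
rack wall tops [[0.4816, 0.3553], [0.4891, 0.3552], [0.4872, 0.2302], [0.4786, 0.2302], [0.5303, 0.3539], [0.5366, 0.3539], [0.5348, 0.2299], [0.5269, 0.2299], [0.6056, 0.3511], [0.6131, 0.3511], [0.6101, 0.2272], [0.6021, 0.2272]]
oak top px [[132.0, 296.0], [133.0, 291.0], [174.0, 291.0], [173.0, 296.0]] side px [[294.0, 402.0], [286.0, 400.0], [308.0, 352.0], [315.0, 354.0]]
black top px [[133.0, 238.0], [133.0, 234.0], [173.0, 234.0], [172.0, 239.0]] side px [[208.0, 382.0], [202.0, 381.0], [231.0, 336.0], [237.0, 338.0]]
white top px [[132.0, 267.0], [132.0, 262.0], [174.0, 262.0], [173.0, 267.0]] side px [[250.0, 392.0], [243.0, 390.0], [269.0, 344.0], [276.0, 345.0]]
easel [ 0.5691 -0.0524  0.0997] 5.71
[[0.2, 0.0], [0.6, -0.9], [1.4, -2.3], [-0.3, -2.0], [-0.6, -0.9], [-1.9, -0.1], [-1.9, 1.2]]
```

Run:
```python
from h import *
R=down(np.pi/2-.026); a=plan(4,[.470,.291,.22],R); plan(2,[.470,.291,.131],R,a)
```

```text
4 x [0.0316, -0.009, 0.0318, -0.0009, 0.0003, 0.0047] step 0.0457 0.0048
2 x [-0.0, -0.0, 0.0445, -0.0, 0.0, 0.0] step 0.0445 0.0
```

jog_arm(
  motion=[
    [0.0316,-0.009,0.0318,-0.001,0,0.005,0.2],
    [0.0316,-0.009,0.0318,-0.001,0,0.005,0.2],
    [0.0316,-0.009,0.0318,-0.001,0,0.005,0.2],
    [0.0316,-0.009,0.0318,-0.001,0,0.005,0.2],
    [0,0,0,0,0,0,0.2],
  ],
)

```text
time_s: 2.85
ee_pos: [0.4675, 0.2907, 0.2179]
eef_rot: [-3.14, 0.003, 1.544]
force: [0.1, -0.8, -0.2]
grip_width: 0.0562
grip_force: 0.0
```

Run:
```python
from h import *
import pickle
R=down(np.pi/2-.026); plan(3,[.470,.291,.131],R)
pickle.dump(snap('wrist','w4.png'),open('w4.pkl','wb'))
```

```text
3 x [0.0002, 0.0009, 0.029, -0.0006, 0.0011, -0.0004] step 0.029 0.0013
```

View pics/w4.png

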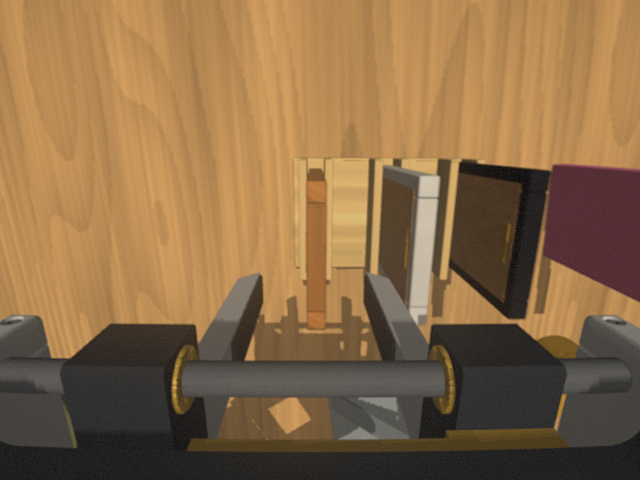

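w4 shows the oak top edge, (306,180)-(327,180) down to (308,328)-(326,328), centred between the open fingers. I'll triangulate its height from w3 and w4.

Run:
```python
from h import *
import pickle
w3,w4=[pickle.load(open(f'w{i}.pkl','rb')) for i in (3,4)]
f=lambda a:np.array(a,float)/2.2+[200,0]
def tri(a,b):
    for u,v in zip(a,b):
        o1,d1=ray(w3,u);o2,d2=ray(w4,v)
        A=sum(np.eye(3)-np.outer(d,d)/(d@d) for d in (d1[0],d2[0])); B=sum((np.eye(3)-np.outer(d,d)/(d@d))@o for o,d in ((o1,d1[0]),(o2,d2[0])))
        print(np.linalg.solve(A,B).round(4))
tri(f([[152,83],[183,83],[183,341],[154,340]]),[[306,180],[327,180],[326,328],[308,328]])
print('black');tri(f([[504,73],[531,74],[508,330],[479,328]]),[[527,170],[549,172],[524,318],[504,306]])
```

```text
[0.4648 0.3459 0.1627]
[0.4787 0.3456 0.1639]
[0.476  0.2363 0.1663]
[0.4626 0.2368 0.1665]
black
[0.6175 0.3495 0.1604]
[0.628  0.3479 0.1669]
[0.6253 0.2405 0.1673]
[0.6178 0.242  0.1503]
```

jog_arm(
  motion=[
    [0,0.001,0.029,0,0,0,0.2],
    [0,0.001,0.029,0,0,0,0.2],
    [0,0.001,0.029,0,0,0,0.2],
    [0,0,0,0,0,0,0.2],
    [0,0,0,0,0,0,-0.4],
  ],
  squeeze=25,
)

```text
time_s: 3.4
ee_pos: [0.4737, 0.2898, 0.137]
eef_rot: [3.136, -0.001, 1.542]
force: [-0.2, -0.8, 1.1]
grip_width: 0.0517
grip_force: 0.0
```

jog_arm(
  motion=[
    [0,0,0,0,0,0,-1],
    [0,0,0,0,0,0,-1],
    [0,0,0,0,0,0,-1],
  ],
)

```text
time_s: 3.7
ee_pos: [0.4728, 0.2911, 0.1363]
eef_rot: [3.136, -0.001, 1.544]
force: [-0.5, -0.7, 0.2]
grip_width: 0.0277
grip_force: 0.0
```

jog_arm(
  motion=[
    [0,-0.002,0.005,0,0,0,-1],
    [0,0,0,0,0,0,-1],
    [0,0,0,0,0,0,-1],
    [0,0,0,0,0,0,-1],
  ],
)

```text
time_s: 4.1
ee_pos: [0.4703, 0.2911, 0.1301]
eef_rot: [3.138, 0.0, 1.544]
force: [-0.8, -0.5, -2.5]
grip_width: 0.0139
grip_force: 25.0
```

Run:
```python
import cv2, numpy as np
a=cv2.imread('pics/w1.png')[0:190,360:520]; b=cv2.imread('pics/w2.png')[110:340,350:500]
z=lambda i:cv2.resize(i,None,fx=2.6,fy=2.6,interpolation=cv2.INTER_CUBIC)
a,b=z(a),z(b); M=np.zeros((598,a.shape[1]+b.shape[1],3),np.uint8); M[:a.shape[0],:a.shape[1]]=a; M[:b.shape[0],a.shape[1]:]=b
cv2.imwrite('pics/m.png',M); print(M.shape,a.shape)
```

```text
(598, 806, 3) (494, 416, 3)
```

View pics/m.png

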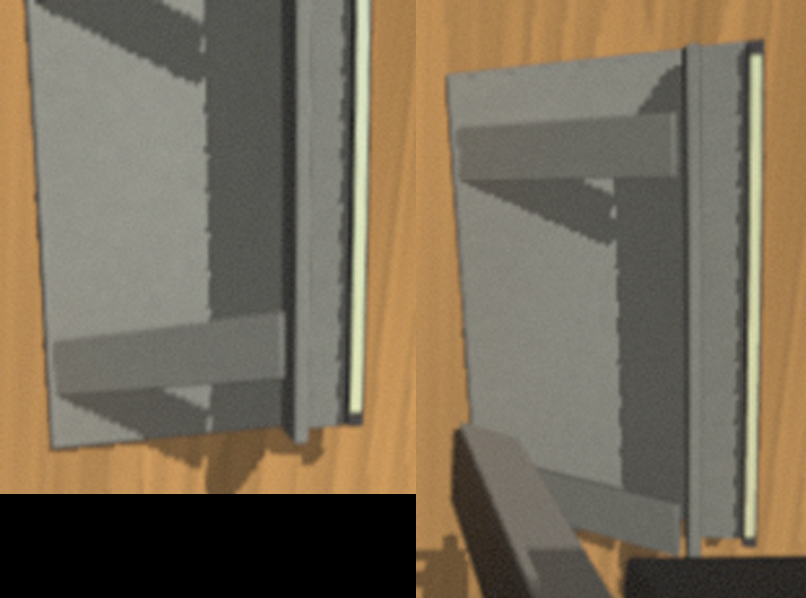

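The montage shows the right end of the easel in w1 and the left end in w2, with the front edge of the plate top at w1 (478.8,169.2) and w2 (459.2,127.3), and the lip corners resolved. I'll refit the easel with these points.

Run:
```python
from h import *
import pickle
w1,w2=[pickle.load(open(f'w{i}.pkl','rb')) for i in (1,2)]; t=cam('top')
th=np.radians(20)
def fp(x,y,z): return [.045+x*np.cos(th)-z*np.sin(th), y, .03+x*np.sin(th)+z*np.cos(th)]
ob=[(w1,[380,172.7],[-.075,-.145,0]),(w2,[361.9,138.5],[-.075,.145,0]),
(w1,[478.8,169.2],fp(0,-.145,.085)),(w2,[459.2,127.3],fp(0,.145,.085)),
(w1,[499.2,163.1],fp(.034,-.145,.01)),(w1,[493.5,163],fp(.026,-.145,.01)),
(w2,[483.5,125.4],fp(.034,.145,.01)),(w2,[477.7,125.8],fp(.026,.145,.01)),
(w2,[481.2,319.6],fp(.034,-.145,.01)),(w2,[475.8,319.6],fp(.026,-.145,.01)),
(t,[238.5,297],[-.075,.145,0]),(t,[341.5,284],[-.075,-.145,0])]
def res(v):
    x,y,a=v; R=Ro.from_euler('z',a)
    return np.concatenate([(proj(c,R.apply(m)+[x,y,0])[0]-u)*(.7 if c is t else 1) for c,u,m in ob])
r=least_squares(res,[.56,-.05,.09],loss='soft_l1'); x,y,a=r.x; print('easel',r.x.round(4)); print(res(r.x).reshape(-1,2).round(1).tolist())
E=T([x,y,0],Ro.from_euler('z',a)); F=E@T([.045,0,.03],Ro.from_euler('y',-th)); np.save('F.npy',F); print('face origin',F[:3,3].round(4))
```

```text
easel [ 0.5757 -0.0515  0.1084]
[[5.5, -0.9], [4.9, -0.4], [-0.3, 0.8], [-0.8, -0.9], [0.6, 0.2], [-0.1, 0.8], [-0.3, -0.8], [-1.0, -0.4], [-0.4, 0.9], [-0.6, 0.6], [0.9, -2.9], [-0.4, -3.3]]
face origin [ 0.6204 -0.0466  0.03  ]
```

```bash
cat >> h.py <<'E'
A=np.array([[0,1,0],[1,0,0],[0,0,-1.]])
def onface(x,y,z):
    F=np.load('F.npy'); return (F@[x,y,z,1])[:3],Ro.from_matrix(F[:3,:3]@A)
def where():
    F=np.load('F.npy'); p,R=tool(); q=np.linalg.inv(F)@np.r_[p,1]
    print('face xyz',q[:3].round(4),'rot err',(Ro.from_matrix(F[:3,:3]@A).inv()*R).as_rotvec().round(4),'force face',(F[:3,:3].T@ctrl.get_obs()['force']).round(1))
E
python3 - <<'E'
from h import *
p,R=tool(); a=(p+[0,0,.19],R); 
b=onface(.013,-.068,.218); print(b[0]); plan(9,*b,frm=a); b2=onface(.013,-.068,.124);plan(4,*b2,frm=b)
E
```

```text
[ 0.56580229 -0.1209355   0.23929925]
9 x [-0.0462, 0.0076, 0.0102, -0.0383, 0.0027, -0.0149] step 0.0479 0.0412
4 x [0.0, -0.0, 0.0235, -0.0, -0.0, 0.0] step 0.0235 0.0
```

jog_arm(
  motion=[
    [0,0,-0.02,0,0,0,-1],
    [0,0,-0.04,0,0,0,-1],
    [0,0,-0.04,0,0,0,-1],
    [0,0,-0.045,0,0,0,-1],
    [0,0,-0.045,0,0,0,-1],
  ],
)

```text
time_s: 4.6
ee_pos: [0.4693, 0.2909, 0.3219]
eef_rot: [3.138, 0.0, 1.544]
force: [-0.6, -0.6, -2.0]
grip_width: 0.0139
grip_force: 25.0
```

jog_arm(
  motion=[
    [-0.0462,0.0076,0.0102,-0.0383,0.0027,-0.0149,-1],
    [-0.0462,0.0076,0.0102,-0.0383,0.0027,-0.0149,-1],
    [-0.0462,0.0076,0.0102,-0.0383,0.0027,-0.0149,-1],
    [-0.0462,0.0076,0.0102,-0.0383,0.0027,-0.0149,-1],
    [-0.0462,0.0076,0.0102,-0.0383,0.0027,-0.0149,-1],
  ],
)

```text
time_s: 5.1
ee_pos: [0.5122, 0.0587, 0.2715]
eef_rot: [2.944, -0.005, 1.62]
force: [0.4, 0.2, -2.8]
grip_width: 0.0141
grip_force: 25.0
```

jog_arm(
  motion=[
    [-0.0462,0.0076,0.0102,-0.0383,0.0027,-0.0149,-1],
    [-0.0462,0.0076,0.0102,-0.0383,0.0027,-0.0149,-1],
    [-0.0462,0.0076,0.0102,-0.0383,0.0027,-0.0149,-1],
    [-0.0462,0.0076,0.0102,-0.0383,0.0027,-0.0149,-1],
    [0,0,0,0,0,0,-1],
  ],
)

```text
time_s: 5.6
ee_pos: [0.5647, -0.1254, 0.2371]
eef_rot: [2.794, -0.001, 1.675]
force: [-0.3, 0.6, -2.1]
grip_width: 0.0139
grip_force: 25.0
```

Run:
```python
from h import *
where(); plan(4,*onface(.013,-.068,.130))
```

```text
face xyz [ 0.0107 -0.0723  0.2165] rot err [ 0.0011 -0.0008  0.004 ] force face [-1.   0.6 -1.9]
4 x [0.0011, 0.0006, 0.0216, -0.0003, 0.0002, -0.001] step 0.0217 0.0011
```

jog_arm(
  motion=[
    [0.001,0.0005,0.0215,0,0,-0.001,-1],
    [0.001,0.0005,0.0215,0,0,-0.001,-1],
    [0.001,0.0005,0.0215,0,0,-0.001,-1],
    [0.001,0.0005,0.0215,0,0,-0.001,-1],
    [0,0,0,0,0,0,-1],
  ],
)

```text
time_s: 6.1
ee_pos: [0.5948, -0.1123, 0.1561]
eef_rot: [2.797, -0.001, 1.684]
force: [-0.7, 0.4, -2.2]
grip_width: 0.0138
grip_force: 25.0
```

Run:
```python
from h import *
where(); snap('side','s1.png',(200,180,460,400),2)
```

```text
face xyz [ 0.0125 -0.0626  0.1297] rot err [ 0.0043  0.0027 -0.0043] force face [-1.4  0.4 -1.8]
```

jog_arm(
  motion=[
    [-0.0015,0,0.003,0,0,0,-1],
    [-0.0015,0,0.003,0,0,0,-1],
    [-0.0015,0,0.002,0,0,0,-1],
    [0,0,0,0,0,0,-1],
  ],
)

```text
time_s: 6.55
ee_pos: [0.5988, -0.1179, 0.1515]
eef_rot: [2.792, 0.001, 1.683]
force: [-0.4, -0.3, -2.0]
grip_width: 0.014
grip_force: 25.0
```

jog_arm(
  motion=[
    [0,0,0.0015,0,0,0,-1],
    [0,0,0,0,0,0,-1],
  ],
)

```text
time_s: 6.75
ee_pos: [0.5993, -0.1176, 0.1499]
eef_rot: [2.792, 0.001, 1.683]
force: [0.9, 0.1, -1.5]
grip_width: 0.0138
grip_force: 25.0
```

jog_arm(
  motion=[
    [0,0,0.0015,0,0,0,-1],
    [0,0,0,0,0,0,-1],
  ],
)

```text
time_s: 6.95
ee_pos: [0.5998, -0.1175, 0.1484]
eef_rot: [2.793, 0.001, 1.683]
force: [-1.8, -0.1, -2.1]
grip_width: 0.014
grip_force: 25.0
```

Run:
```python
from h import *
where()
```

```text
face xyz [ 0.014  -0.0682  0.1208] rot err [-0.      0.0006 -0.0041] force face [-2.4  0.1 -1.4]
```

jog_arm(
  motion=[
    [0,0,0.0015,0,0,0,-1],
    [0,0,0,0,0,0,-1],
  ],
)

```text
time_s: 7.15
ee_pos: [0.6003, -0.1174, 0.1469]
eef_rot: [2.793, 0.001, 1.683]
force: [0.1, 1.0, -1.8]
grip_width: 0.0139
grip_force: 25.0
```

jog_arm(
  motion=[
    [0,0,0.0015,0,0,0,-1],
    [0,0,0,0,0,0,-1],
  ],
)

```text
time_s: 7.35
ee_pos: [0.601, -0.1175, 0.1458]
eef_rot: [2.792, 0.001, 1.683]
force: [0.2, 0.5, -0.5]
grip_width: 0.0142
grip_force: 25.0
```

jog_arm(
  motion=[
    [0,0,0.0015,0,0,0,-1],
    [0,0,0,0,0,0,-1],
  ],
)

```text
time_s: 7.55
ee_pos: [0.6015, -0.1175, 0.1459]
eef_rot: [2.791, 0.002, 1.683]
force: [-12.0, -0.1, 14.6]
grip_width: 0.0138
grip_force: 25.0
```

Run:
```python
from h import *
where()
```

```text
face xyz [ 0.0148 -0.0685  0.1179] rot err [-0.0014 -0.0002 -0.0046] force face [-6.2  1.2 17.8]
```

jog_arm(
  motion=[
    [0,-0.003,-0.0015,0,0,0,-1],
    [0,-0.002,0,0,0,0,-1],
    [0,0,0,0,0,0,-1],
  ],
)

```text
time_s: 7.85
ee_pos: [0.596, -0.118, 0.1439]
eef_rot: [2.792, 0.001, 1.683]
force: [-2.8, 1.0, 0.6]
grip_width: 0.0139
grip_force: 25.0
```

jog_arm(
  motion=[
    [0,-0.0015,0,0,0,0,-1],
    [0,0,0,0,0,0,-1],
  ],
)

```text
time_s: 8.05
ee_pos: [0.5948, -0.1181, 0.1434]
eef_rot: [2.792, 0.001, 1.683]
force: [-0.1, -0.6, -0.0]
grip_width: 0.0137
grip_force: 25.0
```

Run:
```python
from h import *
where()
```

```text
face xyz [ 0.0076 -0.0683  0.1179] rot err [-0.0004  0.0004 -0.004 ] force face [-0.2 -0.6  0. ]
```

jog_arm(
  motion=[
    [0,-0.001,0,0,0,0,-1],
    [0,0,0,0,0,0,-1],
  ],
)

```text
time_s: 8.25
ee_pos: [0.5939, -0.1182, 0.1431]
eef_rot: [2.792, 0.001, 1.683]
force: [-0.4, -0.5, 0.3]
grip_width: 0.0138
grip_force: 25.0
```

jog_arm(
  motion=[
    [0,-0.001,0,0,0,0,-1],
    [0,0,0,0,0,0,-1],
  ],
)

```text
time_s: 8.45
ee_pos: [0.5932, -0.1183, 0.1429]
eef_rot: [2.791, 0.001, 1.683]
force: [3.5, 0.7, -1.3]
grip_width: 0.0143
grip_force: 25.0
```

Run:
```python
from h import *
where()
```

```text
face xyz [ 0.0059 -0.0683  0.118 ] rot err [-0.0011  0.0003 -0.0037] force face [ 2.9  0.3 -2.5]
```

jog_arm(
  motion=[
    [0,-0.0005,0.001,0,0,0,-1],
    [0,0,0,0,0,0,-1],
  ],
)

```text
time_s: 8.65
ee_pos: [0.5932, -0.1184, 0.1428]
eef_rot: [2.791, 0.001, 1.683]
force: [-3.5, 2.0, 8.4]
grip_width: 0.0141
grip_force: 25.0
```

Run:
```python
from h import *
where()
```

```text
face xyz [ 0.0059 -0.0684  0.1179] rot err [-0.0019  0.     -0.0041] force face [-0.2  2.3  9. ]
```

Seated on the ledge and touching the plate. Releasing and retracting along the slope.

jog_arm(
  motion=[
    [0,0,0,0,0,0,-0.6],
    [0,0,0,0,0,0,-0.5],
    [0,0,0,0,0,0,-0.3],
    [0,0,0,0,0,0,0],
    [0,0,0,0,0,0,0],
  ],
)

```text
time_s: 9.15
ee_pos: [0.5927, -0.1183, 0.1415]
eef_rot: [2.793, 0.001, 1.683]
force: [0.2, -0.2, -0.5]
grip_width: 0.0441
grip_force: 0.0
```

jog_arm(
  motion=[
    [0,0,-0.015,0,0,0,0.1],
    [0,0,-0.03,0,0,0,0.2],
    [0,0,-0.045,0,0,0,0.2],
    [0,0,-0.045,0,0,0,0.2],
    [0,0,-0.03,0,0,0,0.2],
  ],
)

```text
time_s: 9.65
ee_pos: [0.5358, -0.1247, 0.3011]
eef_rot: [2.789, 0.003, 1.683]
force: [0.7, 0.0, 0.2]
grip_width: 0.0561
grip_force: 0.0
```

Run:
```python
from h import *
where(); p,R=tool(); print(p)
Rb=down(np.pi/2-.030); a=plan(9,[.621,.2945,.27],Rb); plan(3,[.621,.2945,.131],Rb,a)
c=snap('wrist','w5.png'); import pickle; pickle.dump(c,open('w5.pkl','wb'))
snap('side','s2.png')
```

```text
face xyz [ 0.0057 -0.0685  0.2864] rot err [-0.0035 -0.0015 -0.0046] force face [ 0.7 -0.1 -0.1]
[ 0.53575349 -0.12466908  0.30105937]
9 x [0.0461, 0.0109, 0.0058, 0.0391, -0.0025, 0.0157] step 0.0477 0.0422
3 x [-0.0, 0.0, 0.0463, 0.0, 0.0, -0.0] step 0.0463 0.0
```

jog_arm(
  motion=[
    [0.046,0.011,0.006,0.039,-0.0025,0.0157,0.2],
    [0.046,0.011,0.006,0.039,-0.0025,0.0157,0.2],
    [0.046,0.011,0.006,0.039,-0.0025,0.0157,0.2],
    [0.046,0.011,0.006,0.039,-0.0025,0.0157,0.2],
    [0.046,0.011,0.006,0.039,-0.0025,0.0157,0.2],
  ],
)

```text
time_s: 10.25
ee_pos: [0.5785, 0.1117, 0.2834]
eef_rot: [2.989, -0.006, 1.603]
force: [1.0, -1.3, 0.5]
grip_width: 0.0564
grip_force: 0.0
```

jog_arm(
  motion=[
    [0.046,0.011,0.006,0.039,-0.0025,0.0157,0.2],
    [0.046,0.011,0.006,0.039,-0.0025,0.0157,0.2],
    [0.046,0.011,0.006,0.039,-0.0025,0.0157,0.2],
    [0.046,0.011,0.006,0.039,-0.0025,0.0157,0.2],
    [0,0,0,0,0,0,0.2],
  ],
)

```text
time_s: 10.75
ee_pos: [0.6227, 0.2988, 0.2595]
eef_rot: [-3.132, 0.001, 1.544]
force: [0.2, 0.3, -1.1]
grip_width: 0.0565
grip_force: 0.0
```

Run:
```python
from h import *
import pickle
p,R=tool(); print(p,R.as_euler('xyz'))
Rb=down(np.pi/2-.030); plan(3,[.621,.2945,.131],Rb)
c=snap('wrist','w6.png',(240,60,460,400),1); pickle.dump(c,open('w6.pkl','wb'))
# predicted top quad of black, vs dark pixels in the picture
im=cv2.imread('pics/w6.png').max(2); P=np.array([[.6167,.3487,.166],[.6285,.3484,.166],[.6261,.2405,.166],[.6125,.2414,.166]])
q=proj(c,P)-[240,60]; print(q.round(0).tolist())
for r in np.linspace(q[0,1]+10,q[2,1]-15,5).astype(int):
    l=im[r]; print(r+60,[i+240 for i in np.where(l<45)[0]][:1],[i+240 for i in np.where(l<45)[0]][-1:], l[50:110:3].tolist())
```

```text
[0.62273029 0.29882463 0.25946517] [-3.13179292e+00  1.02805561e-03  1.54442838e+00]
3 x [-0.0014, -0.0003, 0.0428, -0.0033, 0.0003, 0.0012] step 0.0429 0.0035
[[64.0, 123.0], [79.0, 123.0], [79.0, 248.0], [63.0, 248.0]]
193 [] [] [209, 210, 206, 206, 98, 74, 71, 67, 74, 71, 178, 207, 200, 209, 169, 188, 193, 187, 184, 182]
218 [] [] [210, 208, 209, 202, 109, 75, 68, 68, 77, 71, 131, 204, 197, 212, 175, 195, 191, 190, 182, 175]
243 [] [] [203, 202, 203, 200, 113, 69, 73, 71, 67, 71, 165, 201, 183, 205, 169, 186, 189, 187, 183, 175]
268 [] [] [154, 164, 186, 197, 148, 68, 69, 65, 67, 68, 120, 206, 182, 183, 186, 184, 185, 188, 179, 177]
293 [] [] [168, 170, 186, 185, 140, 66, 64, 63, 64, 71, 129, 179, 180, 185, 190, 182, 182, 183, 175, 179]
```

jog_arm(
  motion=[
    [-0.0014,0,0.0428,-0.003,0,0.001,0.2],
    [-0.0014,0,0.0428,-0.003,0,0.001,0.2],
    [-0.0014,0,0.0428,-0.003,0,0.001,0.2],
    [0,0,0,0,0,0,0.2],
    [0,0,0,0,0,0,0.2],
  ],
)

```text
time_s: 11.3
ee_pos: [0.6234, 0.2895, 0.1383]
eef_rot: [3.134, -0.002, 1.537]
force: [-0.3, 0.0, 0.3]
grip_width: 0.0567
grip_force: 0.0
```

Run:
```python
from h import *
delta([.621,.2945,.131],down(np.pi/2-.030))
```

```text
d(tool) [ 0.0049 -0.0026  0.0073] rot [ 0.0078 -0.0016 -0.0037] |d| 0.009
```

jog_arm(
  motion=[
    [0.005,-0.0026,0.0073,0.008,-0.0016,-0.004,0.2],
    [0,0,0,0,0,0,-0.3],
    [0,0,0,0,0,0,-1],
    [0,0,0,0,0,0,-1],
    [0,0,0,0,0,0,-1],
  ],
)

```text
time_s: 11.8
ee_pos: [0.6208, 0.2953, 0.1293]
eef_rot: [-3.141, 0.0, 1.542]
force: [-0.4, 0.6, -0.1]
grip_width: 0.0281
grip_force: 0.0
```

jog_arm(
  motion=[
    [0,0,0,0,0,0,-1],
    [0,0,0,0,0,0,-1],
    [0,0,0,0,0,0,-1],
  ],
)

```text
time_s: 12.1
ee_pos: [0.6207, 0.2952, 0.129]
eef_rot: [-3.14, 0.0, 1.542]
force: [1.1, -0.3, 0.3]
grip_width: 0.0138
grip_force: 25.0
```

jog_arm(
  motion=[
    [0,0,-0.02,0,0,0,-1],
    [0,0,-0.04,0,0,0,-1],
    [0,0,-0.04,0,0,0,-1],
    [0,0,-0.045,0,0,0,-1],
    [0,0,-0.045,0,0,0,-1],
  ],
)

```text
time_s: 12.6
ee_pos: [0.6205, 0.2951, 0.3203]
eef_rot: [-3.139, 0.001, 1.542]
force: [0.5, 0.2, -2.9]
grip_width: 0.014
grip_force: 25.0
```

Run:
```python
from h import *
p,R=tool(); print(p); plan(7,*onface(.013,.070,.218))
```

```text
[0.62049967 0.29514159 0.32026575]
7 x [-0.0396, -0.0128, 0.0097, -0.0501, 0.0035, -0.0194] step 0.0428 0.0539
```

jog_arm(
  motion=[
    [-0.0396,-0.0128,0.0097,-0.05,0.0035,-0.0194,-1],
    [-0.0396,-0.0128,0.0097,-0.05,0.0035,-0.0194,-1],
    [-0.0396,-0.0128,0.0097,-0.05,0.0035,-0.0194,-1],
    [-0.0396,-0.0128,0.0097,-0.05,0.0035,-0.0194,-1],
    [-0.0396,-0.0128,0.0097,-0.05,0.0035,-0.0194,-1],
  ],
)

```text
time_s: 13.1
ee_pos: [0.5639, 0.0982, 0.264]
eef_rot: [2.894, -0.005, 1.64]
force: [0.9, -1.1, -2.4]
grip_width: 0.0139
grip_force: 25.0
```

jog_arm(
  motion=[
    [-0.0396,-0.0128,0.0097,-0.05,0.0035,-0.0194,-1],
    [-0.0396,-0.0128,0.0097,-0.05,0.0035,-0.0194,-1],
    [0,0,0,0,0,0,-1],
    [0,0,0,0,0,0,-1],
  ],
)

```text
time_s: 13.5
ee_pos: [0.5514, 0.0185, 0.2387]
eef_rot: [2.796, -0.001, 1.676]
force: [0.6, -0.0, -1.6]
grip_width: 0.014
grip_force: 25.0
```

Run:
```python
from h import *
where(); plan(4,*onface(.012,.070,.130))
```

```text
face xyz [0.0135 0.0722 0.2171] rot err [ 0.0036 -0.0003  0.0035] force face [-0.  -0.1 -1.7]
4 x [-0.0006, -0.0003, 0.0218, -0.0009, 0.0001, -0.0009] step 0.0218 0.0012
```

jog_arm(
  motion=[
    [-0.0005,-0.0003,0.0218,-0.001,0,-0.001,-1],
    [-0.0005,-0.0003,0.0218,-0.001,0,-0.001,-1],
    [-0.0005,-0.0003,0.0218,-0.001,0,-0.001,-1],
    [-0.0005,-0.0003,0.0218,-0.001,0,-0.001,-1],
    [0,0,0,0,0,0,-1],
  ],
)

```text
time_s: 14.0
ee_pos: [0.5799, 0.0217, 0.1537]
eef_rot: [2.796, -0.0, 1.683]
force: [-0.3, -0.7, -2.3]
grip_width: 0.0139
grip_force: 25.0
```

jog_arm(
  motion=[
    [0,0,0.003,0,0,0,-1],
    [0,0,0.003,0,0,0,-1],
    [0,0,0.002,0,0,0,-1],
    [0,0,0,0,0,0,-1],
  ],
)

```text
time_s: 14.4
ee_pos: [0.5831, 0.0207, 0.1491]
eef_rot: [2.791, 0.001, 1.682]
force: [-0.4, -0.2, -2.0]
grip_width: 0.0141
grip_force: 25.0
```

Run:
```python
from h import *
where()
```

```text
face xyz [0.0127 0.071  0.1221] rot err [-0.0015  0.0001 -0.0026] force face [-1.1 -0.2 -1.7]
```

jog_arm(
  motion=[
    [0,-0.001,0.0015,0,0,0,-1],
    [0,-0.001,0.0015,0,0,0,-1],
    [0,0,0,0,0,0,-1],
  ],
)

```text
time_s: 14.7
ee_pos: [0.582, 0.0205, 0.145]
eef_rot: [2.792, 0.001, 1.682]
force: [-0.5, 0.1, -2.9]
grip_width: 0.0145
grip_force: 25.0
```

jog_arm(
  motion=[
    [0,0,0.0013,0,0,0,-1],
    [0,0,0,0,0,0,-1],
  ],
)

```text
time_s: 14.9
ee_pos: [0.5827, 0.0205, 0.1441]
eef_rot: [2.791, 0.001, 1.682]
force: [-0.4, -0.6, -0.1]
grip_width: 0.014
grip_force: 25.0
```

Run:
```python
from h import *
where()
```

```text
face xyz [0.0106 0.0708 0.1176] rot err [-0.0013  0.     -0.0025] force face [-0.5 -0.5  0. ]
```

Just touching the ledge. Now toward the plate (about 4 mm).

jog_arm(
  motion=[
    [0,-0.0015,0,0,0,0,-1],
    [0,-0.0015,0,0,0,0,-1],
    [0,0,0,0,0,0,-1],
  ],
)

```text
time_s: 15.2
ee_pos: [0.5797, 0.0203, 0.1431]
eef_rot: [2.791, 0.001, 1.682]
force: [0.1, 0.3, -0.5]
grip_width: 0.0138
grip_force: 25.0
```

jog_arm(
  motion=[
    [0,-0.001,0,0,0,0,-1],
    [0,0,0,0,0,0,-1],
  ],
)

```text
time_s: 15.4
ee_pos: [0.5789, 0.0202, 0.1427]
eef_rot: [2.791, 0.001, 1.682]
force: [0.8, -0.5, -0.2]
grip_width: 0.0137
grip_force: 25.0
```

jog_arm(
  motion=[
    [0,-0.0007,0,0,0,0,-1],
    [0,0,0,0,0,0,-1],
  ],
)

```text
time_s: 15.6
ee_pos: [0.5785, 0.0201, 0.1426]
eef_rot: [2.79, 0.001, 1.681]
force: [2.7, 1.5, -1.4]
grip_width: 0.0138
grip_force: 25.0
```

Run:
```python
from h import *
where()
```

```text
face xyz [0.0061 0.0709 0.1176] rot err [-0.002   0.0001 -0.0024] force face [ 2.2  1.2 -2.3]
```

jog_arm(
  motion=[
    [0,-0.0005,0.0008,0,0,0,-1],
    [0,0,0,0,0,0,-1],
  ],
)

```text
time_s: 15.8
ee_pos: [0.5786, 0.02, 0.1425]
eef_rot: [2.789, 0.001, 1.681]
force: [0.3, -1.5, 6.0]
grip_width: 0.0139
grip_force: 25.0
```

Seated. Release, retract, then plan to the dial.

jog_arm(
  motion=[
    [0,0,0,0,0,0,-0.6],
    [0,0,0,0,0,0,-0.5],
    [0,0,0,0,0,0,-0.3],
    [0,0,0,0,0,0,0],
    [0,0,0,0,0,0,0],
  ],
)

```text
time_s: 16.3
ee_pos: [0.578, 0.0201, 0.1414]
eef_rot: [2.792, 0.001, 1.682]
force: [0.3, 0.1, 0.1]
grip_width: 0.0442
grip_force: 0.0
```

jog_arm(
  motion=[
    [0,0,-0.015,0,0,0,0.1],
    [0,0,-0.03,0,0,0,0.2],
    [0,0,-0.045,0,0,0,0.2],
    [0,0,-0.045,0,0,0,0.2],
    [0,0,-0.03,0,0,0,0.2],
  ],
)

```text
time_s: 16.8
ee_pos: [0.5208, 0.0139, 0.3007]
eef_rot: [2.788, 0.002, 1.682]
force: [0.2, 0.5, -0.1]
grip_width: 0.0561
grip_force: 0.0
```

Run:
```python
from h import *
p,R=tool(); print(p)
a=(np.array([.47,-.28,.33]),down(np.pi/2)); plan(8,*a); a=(np.array([.42,-.54,.30]),down(np.pi/2)); plan(12,*a)
```

```text
[0.52080331 0.01386223 0.3007311 ]
8 x [-0.0363, -0.0078, -0.0054, 0.0442, -0.0023, 0.0137] step 0.0375 0.0463
12 x [-0.0456, -0.011, -0.0022, 0.0295, -0.0015, 0.0092] step 0.047 0.0309
```

Run:
```python
from h import *
a=(np.array([.40,-.46,.28]),down(np.radians(35))); plan(11,*a)
p,R=tool(); M=T(p,R); E=expm(logm(np.linalg.inv(M)@T(*a)).real/11)
for i in range(11): M=M@E; print(M[:3,3].round(3).tolist())
```

```text
11 x [-0.0463, 0.0057, 0.0016, 0.0291, -0.0171, 0.0963] step 0.0467 0.102
[0.532, -0.032, 0.301]
[0.538, -0.078, 0.301]
[0.54, -0.124, 0.3]
[0.538, -0.171, 0.298]
[0.531, -0.217, 0.296]
[0.519, -0.262, 0.293]
[0.504, -0.306, 0.29]
[0.484, -0.348, 0.287]
[0.459, -0.388, 0.285]
[0.431, -0.426, 0.282]
[0.4, -0.46, 0.28]
```

jog_arm(
  motion=[
    [-0.0463,0.0057,0.0016,0.0291,-0.0171,0.0963,0.2],
    [-0.0463,0.0057,0.0016,0.0291,-0.0171,0.0963,0.2],
    [-0.0463,0.0057,0.0016,0.0291,-0.0171,0.0963,0.2],
    [-0.0463,0.0057,0.0016,0.0291,-0.0171,0.0963,0.2],
    [-0.0463,0.0057,0.0016,0.0291,-0.0171,0.0963,0.2],
  ],
)

```text
time_s: 17.3
ee_pos: [0.5313, -0.2186, 0.2924]
eef_rot: [2.952, -0.046, 1.191]
force: [0.6, -0.1, 0.1]
grip_width: 0.0564
grip_force: 0.0
```

jog_arm(
  motion=[
    [-0.0463,0.0057,0.0016,0.0291,-0.0171,0.0963,0.2],
    [-0.0463,0.0057,0.0016,0.0291,-0.0171,0.0963,0.2],
    [-0.0463,0.0057,0.0016,0.0291,-0.0171,0.0963,0.2],
    [-0.0463,0.0057,0.0016,0.0291,-0.0171,0.0963,0.2],
    [-0.0463,0.0057,0.0016,0.0291,-0.0171,0.0963,0.2],
  ],
)

```text
time_s: 17.8
ee_pos: [0.4312, -0.4264, 0.2787]
eef_rot: [3.115, -0.012, 0.703]
force: [0.1, 0.5, -0.4]
grip_width: 0.0563
grip_force: 0.0
```

jog_arm(
  motion=[
    [-0.0463,0.0057,0.0016,0.0291,-0.0171,0.0963,0.2],
    [0,0,0,0,0,0,0.2],
    [0,0,0,0,0,0,0.2],
  ],
)

```text
time_s: 18.1
ee_pos: [0.4005, -0.4599, 0.2764]
eef_rot: [-3.14, 0.003, 0.61]
force: [0.3, -0.4, 0.1]
grip_width: 0.0564
grip_force: 0.0
```

Run:
```python
from h import *
import pickle
p,R=tool(); print(p,R.as_euler('xyz'))
c=snap('wrist','w7.png'); pickle.dump(c,open('w7.pkl','wb')); print(proj(c,[[.514,-.391,.032],[.514,-.391,.069]]))
snap('side','s3.png',(230,180,390,400),2.5)
a=cv2.imread('pics/s3.png'); b=cv2.imread('pics/w7.png')
u=proj(c,[.514,-.391,.05])[0].astype(int); x0=np.clip(u[0]-80,0,480); y0=np.clip(u[1]-100,0,280)
b=cv2.resize(b[y0:y0+220,x0:x0+160],None,fx=2.5,fy=2.5,interpolation=cv2.INTER_CUBIC)
cv2.imwrite('pics/m2.png',np.hstack([a,b])); print(x0,y0,a.shape,b.shape)
```

```text
[ 0.4004608  -0.45987551  0.27638892] [-3.13952681e+00  2.75243701e-03  6.09884199e-01]
[[320.67720833  98.71727333]
 [321.34107098  93.78125625]]
240 0 (550, 400, 3) (550, 400, 3)
```

View pics/m2.png

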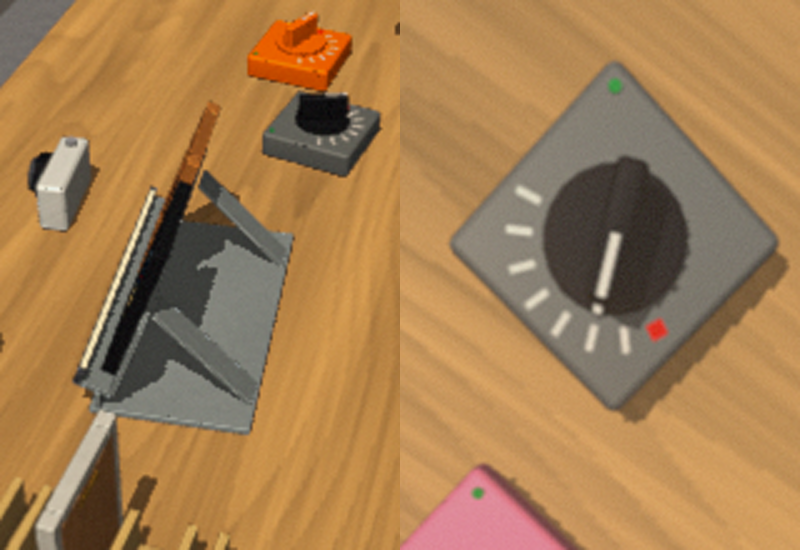

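The left half shows oak (far side, -y) and black (near, +y) both leaning on the easel behind the lip, with white still in the rack. The right half shows the grey dial: box corners (615,62), (452,243), (615,409), (778,243); red mark (657,330); pointer at (600,297), aimed at the second tick (592,339), so it is at step 2.

Run:
```python
from h import *
import pickle
c=pickle.load(open('w7.pkl','rb')); f=lambda a:(np.array(a,float)-[400,0])/2.5+[240,0]
B=atz(c,f([[615,62],[452,243],[615,409],[778,243]]),.032); print('sides',[np.linalg.norm(B[i]-B[i-1]).round(4) for i in range(4)]); o=B.mean(0); print('centre',o)
tk=atz(c,f([[657,330],[625,341],[592,339],[561,324],[537,299],[521,267],[519,230],[528,195]]),.032)-o
a=np.degrees(np.unwrap(np.arctan2(tk[:,1],tk[:,0]))); print('ticks',a.round(1), np.polyfit(np.arange(8)*.36,np.radians(a),1))
P=atz(c,f([[615,235],[601,297]]),.069); v=P[1]-P[0]; print('pointer',np.degrees(np.arctan2(v[1],v[0])),P-o)
D=atz(c,f([[616,160],[616,318],[543,238],[688,238]]),.039); print('disc',D.mean(0))
t=cam('top'); print('top view', atz(t,[[120+724/2.5,170+265/2.5]],.039), 'reproj centre', proj(t,[o]))
```

```text
sides [np.float64(0.1071), np.float64(0.1062), np.float64(0.107), np.float64(0.1062)]
centre [ 0.51906928 -0.39496366  0.032     ]
ticks [-117.6 -138.4 -158.8 -179.9 -200.6 -221.3 -242.1 -262.2] [-1.00333768 -2.0539502 ]
pointer -158.08861717557963 [[-0.00243859 -0.0001738   0.037     ]
 [-0.02613565 -0.00970543  0.037     ]]
disc [ 0.51948781 -0.39477179  0.039     ]
top view [[ 0.51542239 -0.39420375  0.039     ]] reproj centre [[409.36881463 275.05305486]]
```

Run:
```python
from h import *
plan(5,[.519,-.395,.11],down(np.radians(21.5)))
```

```text
5 x [0.0268, 0.0006, 0.0333, -0.0002, 0.0006, 0.0474] step 0.0427 0.0474
```

jog_arm(
  motion=[
    [0.0268,0.0006,0.0333,0,0.0006,0.0474,0.2],
    [0.0268,0.0006,0.0333,0,0.0006,0.0474,0.2],
    [0.0268,0.0006,0.0333,0,0.0006,0.0474,0.2],
    [0.0268,0.0006,0.0333,0,0.0006,0.0474,0.2],
    [0.0268,0.0006,0.0333,0,0.0006,0.0474,0.2],
  ],
)

```text
time_s: 18.7
ee_pos: [0.5201, -0.394, 0.1086]
eef_rot: [-3.14, -0.0, 0.374]
force: [-0.3, -0.9, -0.5]
grip_width: 0.0565
grip_force: 0.0
```

jog_arm(
  motion=[
    [0,0,0,0,0,0,0.2],
    [0,0,0,0,0,0,0.2],
  ],
)

```text
time_s: 18.9
ee_pos: [0.519, -0.395, 0.1094]
eef_rot: [-3.139, 0.001, 0.377]
force: [-0.3, 0.7, -0.1]
grip_width: 0.0563
grip_force: 0.0
```

Run:
```python
from h import *
p,R=tool(); print(p,np.degrees(R.as_euler('xyz'))); plan(3,[.519,-.395,.046],down(np.radians(21.5)))
```

```text
[ 0.51902599 -0.39496279  0.10938859] [-1.79875897e+02  3.51974699e-02  2.16115673e+01]
3 x [-0.0, 0.0, 0.0211, -0.0007, 0.0002, 0.0006] step 0.0211 0.001
```

jog_arm(
  motion=[
    [0,0,0.02,0,0,0,0.2],
    [0,0,0.02,0,0,0,0.2],
    [0,0,0.018,0,0,0,0.2],
    [0,0,0,0,0,0,0],
    [0,0,0,0,0,0,-0.3],
  ],
)

```text
time_s: 19.4
ee_pos: [0.5186, -0.3966, 0.0531]
eef_rot: [3.141, -0.001, 0.374]
force: [-0.0, -1.3, 1.2]
grip_width: 0.0443
grip_force: 0.0
```

jog_arm(
  motion=[
    [0,-0.0015,0.0065,0,0,0,-0.3],
    [0,0,0,0,0,0,-0.4],
    [0,0,0,0,0,0,-1],
    [0,0,0,0,0,0,-1],
    [0,0,0,0,0,0,-1],
  ],
  squeeze=25,
)

```text
time_s: 19.9
ee_pos: [0.5179, -0.3947, 0.0448]
eef_rot: [-3.14, 0.0, 0.374]
force: [-0.5, -0.4, 0.9]
grip_width: 0.0139
grip_force: 25.0
```

jog_arm(
  motion=[
    [0,0,0,0,0,0,-1],
    [0,0,0,0,0,0,-1],
  ],
)

```text
time_s: 20.1
ee_pos: [0.5179, -0.3947, 0.0448]
eef_rot: [-3.14, 0.0, 0.374]
force: [0.1, 0.5, 2.9]
grip_width: 0.0138
grip_force: 25.0
```

jog_arm(
  motion=[
    [0,0,0,0,0,0.09,-1],
    [0,0,0,0,0,0.09,-1],
    [0,0,0,0,0,0.09,-1],
    [0,0,0,0,0,0.09,-1],
  ],
)

```text
time_s: 20.5
ee_pos: [0.5179, -0.3946, 0.0448]
eef_rot: [-3.14, 0.001, 0.01]
force: [-0.7, 0.3, 3.5]
grip_width: 0.0136
grip_force: 25.0
```

jog_arm(
  motion=[
    [0,0,0,0,0,0.09,-1],
    [0,0,0,0,0,0.09,-1],
    [0,0,0,0,0,0.09,-1],
    [0,0,0,0,0,0.1,-1],
    [0,0,0,0,0,0,-1],
  ],
)

```text
time_s: 21.0
ee_pos: [0.5179, -0.3946, 0.0448]
eef_rot: [-3.14, 0.001, -0.358]
force: [-0.9, 0.3, 4.2]
grip_width: 0.0138
grip_force: 25.0
```

jog_arm(
  motion=[
    [0,0,0,0,0,0,-1],
    [0,0,0,0,0,0,-1],
  ],
)

```text
time_s: 21.2
ee_pos: [0.5179, -0.3945, 0.0448]
eef_rot: [-3.14, 0.001, -0.353]
force: [-0.9, 1.8, 4.7]
grip_width: 0.0142
grip_force: 25.0
```

Run:
```python
from h import *
o=ctrl.get_obs(); print(np.degrees(o['eef_rot']),o['moment'])
```

```text
[-1.79934854e+02  7.67140308e-02 -2.02026150e+01] [ 0.27547185  0.13219275 -0.02399698]
```

Release, rise and back off so that the wrist sees the dial; then a look.

jog_arm(
  motion=[
    [0,0,0,0,0,0,-0.5],
    [0,0,0,0,0,0,-0.2],
    [0,0,0,0,0,0,0.1],
    [0,0,0,0,0,0,0.2],
    [0,0,-0.02,0,0,0,0.2],
  ],
)

```text
time_s: 21.7
ee_pos: [0.5167, -0.3937, 0.062]
eef_rot: [-3.139, 0.006, -0.356]
force: [-0.5, 1.0, 0.7]
grip_width: 0.0505
grip_force: 0.0
```

jog_arm(
  motion=[
    [0,0,-0.045,0,0,0,0.2],
    [0,0,-0.045,0,0,0,0.2],
    [-0.03,0,-0.035,0,0,0,0.2],
    [-0.04,0,-0.03,0,0,0,0.2],
    [-0.04,0,-0.03,0,0,0,0.2],
  ],
)

```text
time_s: 22.2
ee_pos: [0.4136, -0.3558, 0.2505]
eef_rot: [-3.14, 0.002, -0.355]
force: [-0.8, -0.2, -0.6]
grip_width: 0.0564
grip_force: 0.0
```

jog_arm(
  motion=[
    [-0.04,0,0,0,0,0,0.2],
    [0,0,0,0,0,0,0.2],
    [0,0,0,0,0,0,0.2],
  ],
)

```text
time_s: 22.5
ee_pos: [0.3773, -0.3427, 0.2503]
eef_rot: [-3.141, 0.001, -0.356]
force: [0.0, 0.5, 1.4]
grip_width: 0.0563
grip_force: 0.0
```

Run:
```python
from h import *
import pickle
p,R=tool(); print(p)
c=snap('wrist','w8.png'); pickle.dump(c,open('w8.pkl','wb')); snap('side','s4f.png')
b=cv2.imread('pics/w8.png'); u=proj(c,[.519,-.395,.05])[0].astype(int); x0=np.clip(u[0]-80,0,480); y0=np.clip(u[1]-80,0,300)
z=lambda i:cv2.resize(i,None,fx=2.5,fy=2.5,interpolation=cv2.INTER_CUBIC)
s=cv2.imread('pics/s4f.png')[180:360,220:380]; print(u,x0,y0)
snap('top','t4f.png'); t=cv2.imread('pics/t4f.png')[215:305,220:350]
r=np.hstack([z(s),z(b[y0:y0+180,x0:x0+160])])[:450]; t=cv2.resize(t,(217,150)); M=np.vstack([r,np.zeros((150,800,3),np.uint8)]); M[450:,:217]=t
cv2.imwrite('pics/m3.png',M)
```

```text
[ 0.37727581 -0.3427215   0.2502577 ]
[313  73] 233 0
```

View pics/m3.png

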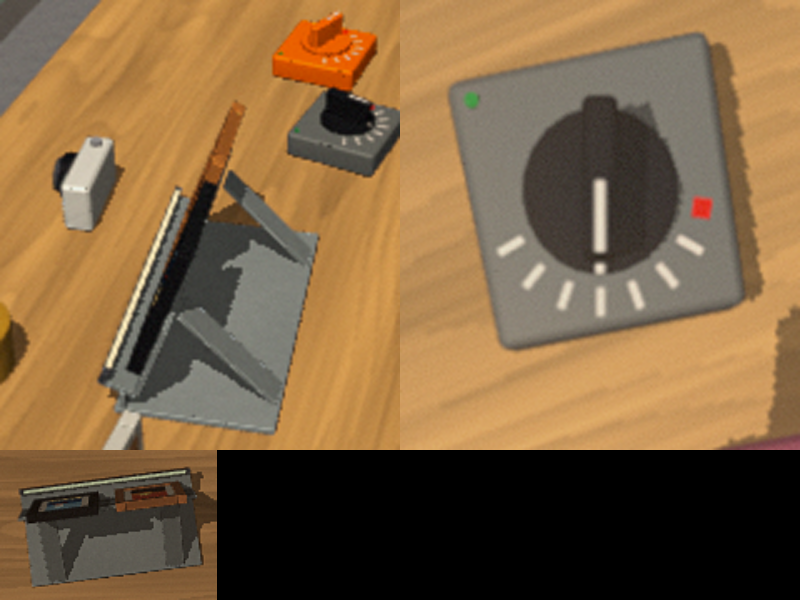

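The last picture shows the pointer on the fourth tick after red, at (600,302), so the dial is at step 4. Both frames stand behind the lip against the plate, with black on the +y side and oak on the -y side. The arm is clear.

```bash
python3 -c "
from station import ctrl
print(ctrl.hand_in())"
```

```text
the job is handed in; nothing more can be done
None
```

The job is handed in after 22.5 s of robot time: oak is on the left and black on the right, both seated on the ledge against the plate, and the dial is clicked in at step 4. The white frame, camera and tin were not touched. The hand-in gave no verdict.

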